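# Serve walnuts from the tip-out bin

### The job

Tip the walnut bin right out so that the last walnuts roll together in its front corner, then use the scoop to take them out of that corner and pour at least three gently, from just above, into the blue dish. Do not touch the walnuts with the gripper, spill none (any left over stay in the bin), lay the scoop back flat and empty on the shelf, leave the bin tipped out, and do not disturb the pacifier case, cup, warmer or bottle.

Things in the scene. Friction and masses are not known exactly. Their poses are not given: they have to be found in the camera images.
- cradle: steel wire cradle screwed to the shelf, 120 mm (x) by 130 mm (y), carrying the tip-out bin; origin on the shelf right under the bin's pivot line, which is 40 mm above the shelf, along the cradle's y axis. Cradle x points from the bin's front (robot side) to its back, z up. The bin is blue-grey plastic, open on top, walls 4 mm
- bin (a joint): tip angle of the bin about the pivot line, rad: 0 upright (rests there by its weight), 1.2 fully tipped out towards the cradle's -x side, against a stop. Turns easily (under 3 N at the pull lip), over-balances at about 0.3, then falls slowly on to the stop by itself and stays; let go below that it falls back upright
- bin_lip (a point): middle of the pull lip, the thick upper edge of the bin's front wall: 104 mm wide (y), 12 mm thick, 14 mm high; the point is 6 mm from its inner face, at the height of the wall's edge, 2 mm under the lip's top. Can be pinched or hooked from above. Upright it is 143 mm above the shelf and 24 mm in front of the pivot line; tipped out, 55 mm above the shelf. Axes turn with the bin
- bin_corner (a point): inner corner line of bin floor and front wall, at mid-width. Bin axes (the cradle's at angle 0, turning with the bin): the corner is 18 mm before and 12 mm below the pivot; the flat floor runs 88 mm along x to the back wall, 36 mm high; the front wall rises 115 mm along z. Inside width 96 mm
- bin_mid (a point): point inside the bin, 30 mm behind bin_corner along bin x and 40 mm above it along bin z. With the bin tipped right out the front wall is a ramp that falls at 21 deg to the corner, the floor rises behind it at 69 deg, and the walnuts roll into the corner
- scoop_grip (a point): scoop, about 120 g, steel bowl open at the front, bamboo handle: the point is the middle of the handle, where to grip it. Handle 16 mm wide (y), 12 mm thick, 115 mm long, rising backwards from the bowl at 15 deg. Axes: x forward to the lip, y across, z up out of the bowl. It starts lying flat, lip away from the robot, this point 42 mm above the shelf
- scoop_lip (a point): middle of the under edge of the scoop's lip, 138 mm ahead of scoop_grip and 41.5 mm below it in the scoop's axes (same axes). The flat underside of the bowl runs 80 mm back from here
- scoop_bowl (a point): middle of the scoop's bowl, 18 mm above its underside, 40 mm behind the lip; same axes. Bowl 82 mm wide outside, 78 mm inside, 77 mm long inside; floor 3 mm thick, thinning to 1.5 mm at the lip; back and sides 34 mm high, the sides falling to 3 mm near the lip
- dish_in (a point): blue ceramic dish, round, 136 mm across the rim, 42 mm high, loose, 300 g: centre of its inner floor, 5 mm above the shelf
- nut0_c (a point): walnut 1 of 4, brown, 26 mm thick and 29 mm long, 10 to 14 g, rolls easily; the point is its centre. At the start all four lie scattered over the floor of the bin
- nut1_c (a point): walnut 2 of 4, brown, 26 mm thick and 29 mm long, 10 to 14 g, rolls easily; the point is its centre. At the start all four lie scattered over the floor of the bin
- nut2_c (a point): walnut 3 of 4, brown, 26 mm thick and 29 mm long, 10 to 14 g, rolls easily; the point is its centre. At the start all four lie scattered over the floor of the bin
- nut3_c (a point): walnut 4 of 4, brown, 26 mm thick and 29 mm long, 10 to 14 g, rolls easily; the point is its centre. At the start all four lie scattered over the floor of the bin
- bottle_holder: bystander, fixed: empty plastic baby bottle (60 mm across, 180 mm high) held in a steel holder clamped to the far edge of the shelf; origin under the bottle, the holder's post is 105 mm beyond it
- warmer: bystander, fixed: mint-green bottle warmer with a press button, 125 mm across, 122 mm high; origin under its centre
- pacifier_case: bystander, loose: transparent round pacifier case, 72 mm across, 50 mm high; origin under its centre
- cup: bystander, loose: small peach-orange cup, 72 mm across, 36 mm high; origin under its centre
There are look-alikes about, which are no part of the job. Leave any red look-alike of the part that bears scoop_grip alone. Leave any purple look-alike of the cradle alone.

How it is judged:
By the outcome, as a careful person would: the job done as asked, in the order asked, and still so for the second after the job is handed in, with the robot touching nothing.
It also fails if it takes over 64 s, if anything falls off the work surface, if the arm or the gripper's body presses on something with over 40 N, if the wrist force passes 120 N, or if a joint passes its speed limit or range.

### The arm

A 6-joint arm with a two-finger parallel gripper is mounted at the origin on the work surface. World frame = base frame: x ahead of the robot, y to its left, z up, the work surface at z = 0. Lengths are in mm, angles in rad, forces in N, time in s.
With the tool pointing down it reaches from about 300 to 775 mm from the base axis. Payload 14.6 kg.
Tool frame: the origin (TCP) lies on the centre line of the jaws, within the pads' length; the fingertips stand 11 mm ahead of it and the grasp point (between the pads) lies 8 mm behind it; x points along the fingers, y is the direction in which the jaws open and shut, and the axes are right-handed (so a half turn about x gives the same grasp; the last joint's range is limited). The gripper opens to 94 mm and grips with 3 to 60 N. Pads are 16 mm wide; open, the fingers measure 119 mm over their backs; the gripper's body (75 mm by 177 mm) begins 78 mm behind the grasp point.
Start: joints at [-1.263, 0.3, 1.521, -0, 1.321, -0.067], TCP at [201.34, -511.812, 216.446] pointing down, gripper open.
Joint ranges: [-3.03, 3.03], [-0.79, 2.21], [0.23, 2.52], [-1.04, 4.18], [0, 3.07], [-2.55, 2.55]. Speed limits (rad/s): [2.22, 2.22, 2.57, 3.14, 3.14, 3.14].

### API

Orientations are given as [roll, pitch, yaw] about the fixed x, y, z axes, in that order (R = Rz(yaw) Ry(pitch) Rx(roll)).
In Python, from cell import manip gives the robot as it stands.
- The arm moves only by the shell command python3 -m handwheel 'ROWS' [OPENING] [FORCE]. ROWS is JSON, a list of rows, each a list of 2 entries, a list of its own where there are three numbers: the shift along the tool's x, y, z in mm, then the turn about the tool's x in rad. In form: [[[x, y, z], spin], ...]. A call has exactly 10 rows; each row shifts and turns the commanded pose from where the row before left it, along the tool's axes as they then stand; what a row does not reach is not made up. A row lasts 1/8 s, in which the tool goes at most 62.5 mm and 10.7 degrees, less where a joint would pass 70% of its speed; a pose out of reach is approached as far as the arm can. A call with a gripper value outside its range is refused whole. OPENING is the closure in counts, from 0 (fully open) to 255 (shut), set as the call begins (- or left out, the last holds). The fingers move at their own pace and stop on an object; FORCE is the grip in N (left out, the last holds). Time passes only in rows, so rows that do not move let the fingers close, or fill a call up. It gives the time, the measured TCP pose, the force and the opening at its end, in the units of the state.
- manip.read_state(): the state, without advancing time (a new reading comes with each control period).
- manip.camera(name): name is "side" or "top" or "wrist"; returns a dict with "pixels" (400x640x3 uint8, red, green, blue), "z_map" (400x640 float32, mm along the optical axis (not along the pixel's ray), 0 where there is no reading), "mtx" (3x3 intrinsics, pixels), "k1" (the pictures are not rectified: a ray, as slopes to the right and down, at radius r is drawn at 1 + k1 r^2 times it, then the intrinsics apply), "xyz" and "orientation" of the camera in the world. Camera axes: x right, y up, looking along -z (the intrinsics and any distortion apply to the point x, -y, -z); pixel columns grow to the right and rows downward; lengths in mm; the calibration is good to about 2 mm. A picture is of the moment at which its call begins.
- manip.sign_off(): hands the job in, once; it reports no verdict.
Trained networks look in the newest picture that a camera, given by its name, has taken for a name from the list of things; names that differ only in an ending like _2 or _b are one class to them, and where a whole thing is asked for, a point or a joint stands for the part that bears it (a point fixed in the world has none). Each returns a list of dicts, best first, with "confidence" (0 to 1); they miss things now and then, are a little off and sometimes report something else, mostly with a low value. They report only what shows in the picture. A call takes as long as a camera call. They do not tell look-alikes from the thing itself.
- manip.cut_out(target, camera): "region" (400x640 bool, what is visible of it) and "centre" ([column, row] in pixels, amid what is visible of it).
The state is a dict: "clock": time; "joints": joint angles; "qd": joint speeds; "effort": joint torques, N m; "eef_pos": TCP position; "eef_rot": TCP orientation; "wrist_force": force on the tool from outside, world axes, zero at the start; "moment": the same for the moment, N m; "finger_gap": finger opening in mm.
Only numpy, scipy, OpenCV 4.12 (cv2) and the standard library are available. Lean on these libraries where they do the work, as an engineer would, in place of code of your own. Each camera call takes 0.05 s, during which the arm holds its last target. There are 200 camera calls.

## Working session

There is one attempt and no reset: what is moved stays moved. The work goes in short steps, Python scripts to look and compute and a shell command to move; the robot and the scene stay as the last step left them, time stands still between calls to the robot, and variables do not carry over. Pictures are saved under pics/ and viewed, about 8 in all and at most 12, crops included, and the job is handed in when it is done.

```bash
mkdir -p pics; cat > h.py <<'E'
import numpy as np, cv2
from scipy.spatial.transform import Rotation as Ro
from cell import manip
def rot(o): 
    o=np.array(o,float)
    return o if o.shape==(3,3) else Ro.from_euler('xyz',o).as_matrix()
def save(c,n): cv2.imwrite('pics/'+n,cv2.cvtColor(c['pixels'],cv2.COLOR_RGB2BGR))
def world(c,u,v):
    """pixels (arrays) -> world points using z_map"""
    u=np.atleast_1d(u).astype(float);v=np.atleast_1d(v).astype(float);K=np.array(c['mtx'])
    z=c['z_map'][v.round().astype(int),u.round().astype(int)]
    x=undist(c,u,v); P=np.c_[x[:,0]*z,-x[:,1]*z,-z]
    return P@rot(c['orientation']).T+np.array(c['xyz'])
def undist(c,u,v):
    return cv2.undistortPoints(np.c_[u,v].astype(float).reshape(-1,1,2),np.array(c['mtx'],float),np.array([c['k1'],0,0,0.])).reshape(-1,2)
def proj(c,P):
    p=(np.atleast_2d(P)-np.array(c['xyz']))@rot(c['orientation']); s=np.c_[p[:,0],-p[:,1]]/-p[:,2:]
    s=s*(1+c['k1']*(s**2).sum(1,keepdims=True)); K=np.array(c['mtx'])
    return np.c_[s[:,0]*K[0,0]+K[0,2],s[:,1]*K[1,1]+K[1,2]]
E
python3 - <<'E'
from h import *
print(manip.read_state())
for n in ['side','top']:
    c=manip.camera(n); save(c,n+'0.png'); print(n,c['xyz'],c['orientation'],c['k1'],c['mtx'])
    for t in ['cradle','bin','scoop_grip','dish_in','nut0_c','bottle_holder','warmer','pacifier_case','cup']:
        for d in manip.cut_out(t,n):
            m=d['region'];v,u=np.nonzero(m&(c['z_map']>0))
            W=world(c,u,v) if len(u) else np.zeros((1,3))
            print(t,round(d['confidence'],2),np.round(d['centre']),m.sum(),'med',np.median(W,0).round(),'p2',np.percentile(W,2,axis=0).round(),'p98',np.percentile(W,98,axis=0).round())
E
```

```text
{'clock': 0.0, 'joints': array([-1.26260296e+00,  3.00471458e-01,  1.52159289e+00, -1.11295890e-05,
        1.32070729e+00, -6.66171250e-02]), 'qd': array([-1.11889610e-03,  7.89592606e-04,  9.53932112e-05, -2.00038513e-03,
       -1.52262698e-05, -1.02104980e-03]), 'effort': array([ 8.55446451e-04, -5.31803226e+01, -3.52739596e+01,  7.08506349e-02,
        2.42993556e-02, -1.26439249e-04]), 'eef_pos': array([ 201.2605554 , -511.57712808,  215.88113364]), 'eef_rot': array([-1.62827019,  1.56961729,  1.88813572]), 'wrist_force': array([-0.35527464,  0.97614165, -0.41029589]), 'moment': array([-0.06204053, -0.00208504, -0.02945192]), 'finger_gap': 93.64240235467629}
side [  90.01774763  971.81502303 1107.11426221] [ 0.84825524 -0.00292489 -2.71362087] -0.03372570562462895 [[483.84954164   0.         313.89967484]
 [  0.         483.84954164 204.03146879]
 [  0.           0.           1.        ]]
cradle 0.65 [400. 168.] 1418 med [ 383. -386.   65.] p2 [ 331. -493.   -1.] p98 [ 451. -341.  146.]
bin 0.65 [266. 217.] 1322 med [684.  37.  73.] p2 [645. -44.  25.] p98 [754.  70. 147.]
bin 
[... 1738 characters left out ...]
5. 285.  60.]
scoop_grip 0.68 [184. 254.] 1086 med [364. 397.   5.] p2 [312. 339.  -1.] p98 [408. 508.  58.]
dish_in 0.92 [395. 202.] 1670 med [ 522. -248.   19.] p2 [ 462. -304.    2.] p98 [ 583. -184.   44.]
dish_in 0.62 [313. 147.] 55 med [687. -10.  52.] p2 [662. -22.  29.] p98 [700.   2. 139.]
bottle_holder 0.88 [168. 149.] 1102 med [662. 401.  98.] p2 [623. 378.   2.] p98 [785. 433. 169.]
warmer 0.58 [467. 169.] 1956 med [ 619. -454.   79.] p2 [ 558. -503.    4.] p98 [ 672. -395.  125.]
pacifier_case 0.69 [387. 147.] 472 med [ 682. -225.   45.] p2 [ 652. -261.    2.] p98 [ 716. -197.   53.]
pacifier_case 0.46 [225. 205.] 968 med [516. 250.   5.] p2 [391. 201.  -1.] p98 [565. 284.  58.]
```

```bash
cd pics; python3 -c "
import cv2
t=cv2.imread('top0.png')[90:310,110:530];s=cv2.imread('side0.png')[100:400,150:470]
cv2.imwrite('t0c.png',cv2.resize(t,None,fx=1.9,fy=1.9,interpolation=3))
"
```

```text
(no output)
```

View pics/t0c.png

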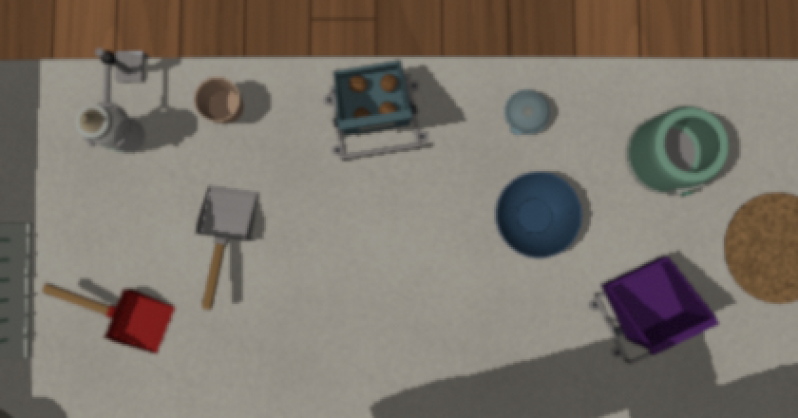

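View pics/side0.png

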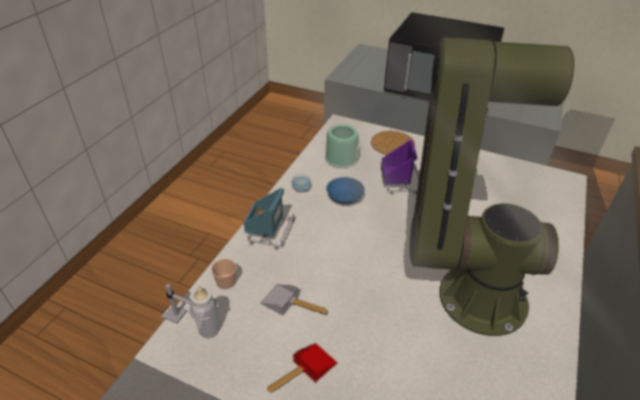

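```bash
python3 - <<'E'
from h import *
s=manip.read_state(); R=rot(s['eef_rot']); print('tool axes\n',R.round(3))
c=manip.camera('top')
def pts(t,near):
    best=min(manip.cut_out(t,'top'),key=lambda d:np.hypot(*(np.array(d['centre'])-near)))
    v,u=np.nonzero(cv2.erode(best['region'].astype(np.uint8),np.ones((1,1)))>0); W=world(c,u,v); col=c['pixels'][v,u].astype(int)
    return W,col
def rect(P,n):
    r=cv2.minAreaRect(P[:,:2].astype(np.float32)); print(n,len(P),'c',np.round(r[0],1),'size',np.round(r[1],1),'ang',round(r[2],1), 'zmed',np.median(P[:,2]).round(1))
W,col=pts('bin',(307,141)); L=W[W[:,2]>137]; rect(L,'lip'); rect(W[(W[:,2]>20)],'bin')
A=L[:,:2]-L[:,:2].mean(0); print('lip dir',np.linalg.svd(A)[2][0],L.mean(0), 'y range', L[:,1].min(),L[:,1].max())
W,col=pts('scoop_grip',(227,208))
wood=(col[:,0]-col[:,2]>50)
H=W[wood]; B=W[~wood]; rect(H,'handle'); rect(B,'bowl'); rect(B[B[:,2]<15],'bowllow')
a=H[:,:2]-H[:,:2].mean(0); d=np.linalg.svd(a)[2][0]; d=d*np.sign(d[0]); print('hdir',d,np.degrees(np.arctan2(d[1],d[0])),H.mean(0)); t=a@d; print('t',t.min(),t.max())
b=B[:,:2]-H[:,:2].mean(0); print('bowl along',np.percentile(b@d,[1,99]),'across',np.percentile(b@[-d[1],d[0]],[1,99]))
o=np.argsort(t); print(np.c_[t[o],H[o,2]][::12].round(1).tolist())
W,col=pts('dish_in',(395,202)); T=W[W[:,2]>36]; rect(T,'rim'); (cc,r)=cv2.minEnclosingCircle(W[:,:2].astype(np.float32)); print(cc,r)
E
```

```text
tool axes
 [[ 0.     0.366 -0.931]
 [-0.    -0.931 -0.366]
 [-1.     0.     0.   ]]
lip 210 c [572.2   5.6] size [100.2 207.8] ang 89.9 zmed 145.0
bin 1112 c [608.7   3.1] size [289.4 110.8] ang 6.9 zmed 45.0
lip dir [0.88876763 0.45835804] [646.24637827   3.07619552 180.18252649] y range -44.704614609327606 55.493983422102104
handle 108 c [465.4 124.6] size [ 86.4 318.3] ang 16.2 zmed 48.4
bowl 848 c [471.3 249.5] size [ 83.4 189.8] ang 82.2 zmed 4.7
bowllow 664 c [516.3 243. ] size [83.  98.5] ang 81.8 zmed 3.7
hdir [ 0.63201946 -0.77495252] -50.80072801165185 [426.0923702  253.5050599   59.49079411]
t -37.9845197975706 254.32009342092812
bowl along [-30.79955216 118.27492425] across [-28.56616562 117.67473263]
[[-38.0, 60.4], [-28.5, 58.7], [-21.2, 57.1], [-13.7, 51.0], [-5.8, 45.6], [2.6, 52.6], [9.6, 43.1], [16.8, 42.9], [25.6, 45.7]]
rim 221 c [423.5 128.8] size [326.8 124.6] ang 83.9 zmed 47.1
(479.4376220703125, 130.09832763671875) 170.7931671142578
```

```bash
cat > fit.py <<'E'
from h import *
c=manip.camera('top')
def pts(t,near):
    best=min(manip.cut_out(t,'top'),key=lambda d:np.hypot(*(np.array(d['centre'])-near)))
    v,u=np.nonzero(best['region']); return world(c,u,v),c['pixels'][v,u].astype(int)
def line(P):
    for _ in range(3):
        m=np.median(P,0) if _==0 else P.mean(0); d=np.linalg.svd(P[:,:2]-m[:2])[2][0]; n=np.array([-d[1],d[0]]); P=P[np.abs((P[:,:2]-m[:2])@n)<14]
    return m,d,np.percentile((P[:,:2]-m[:2])@d,[2,98]),np.percentile((P[:,:2]-m[:2])@n,[2,98]),len(P)
E
python3 - <<'E'
from fit import *
W,col=pts('bin',(307,141)); L=W[(W[:,2]>140)&(W[:,2]<152)]; print('lip',line(L))
W,col=pts('scoop_grip',(227,208))
W0=W;k=(W[:,2]<68)&(W[:,2]>-5);W=W[k];col=col[k]
wood=(col[:,0]-col[:,2]>40)&(W[:,2]>15)
m,d,a,b,n=line(W[wood]); d=d*np.sign(d[0]); print('handle',m,d,a,b,n,np.degrees(np.arctan2(d[1],d[0])))
B=W[~wood]; q=(B[:,:2]-m[:2])@d; w=(B[:,:2]-m[:2])@[-d[1],d[0]]; k=(q>20)&(B[:,2]<40); r=cv2.minAreaRect(B[k][:,:2].astype(np.float32)); print('bowl',r, 'q',np.percentile(q,[1,50,99]),'w',np.percentile(w[k],[1,50,99]))
W,col=pts('dish_in',(395,202)); T=W[(W[:,2]>34)&(W[:,2]<50)]; T=T[np.hypot(*(T[:,:2]-np.median(W[:,:2],0)).T)<85]
A=np.c_[2*T[:,:2],np.ones(len(T))]; x=np.linalg.lstsq(A,(T[:,:2]**2).sum(1),rcond=None)[0]; print('dish',x[:2],np.sqrt(x[2]+x[:2]@x[:2]),len(T), T[:,:2].min(0),T[:,:2].max(0))
E
```

```text
lip (array([651.97795539,   4.33397293, 145.20880122]), array([ 0.15966519, -0.98717122]), array([-48.65410822,  49.60970537]), array([-6.3278516 ,  9.47962786]), 187)
handle [425.59029723 256.37682637  48.83554226] [ 0.99113631 -0.13284885] [-47.63176673  45.06979586] [-6.07436706  5.77996244] 142 -7.634247378479837
bowl ((510.4296569824219, 249.34466552734375), (93.96049499511719, 117.640380859375), 80.83512115478516) q [-42.67914895  94.56430409 142.24984607] w [-42.23623385   1.36197289  41.17486655]
dish [ 521.45259497 -242.69573023] 63.73328567680574 342 [ 456.52431867 -309.3388018 ] [ 588.58888186 -176.54875033]
```

```bash
cat > plan.py <<'E'
import sys; from h import *
def go(x,y,z,toolY,n):
    """rows to reach TCP x,y,z with tool y axis at world angle toolY deg, in n rows"""
    s=manip.read_state(); R=rot(s['eef_rot']); p=np.array(s['eef_pos']); a=np.degrees(np.arctan2(R[1,1],R[0,1]))
    dy=(toolY-a+180)%360-180; 
    if dy<-150: dy+=360
    d=(np.array([x,y,z])-p)/n; sp=-np.radians(dy)/n
    out=[]
    for i in range(n):
        t=np.radians(a+dy*i/n); Y=np.array([np.cos(t),np.sin(t),0]); Z=np.cross([0,0,-1],Y)
        out.append('[[%.1f,%.1f,%.1f],%.3f]'%(-d[2],d@Y,d@Z,sp))
    print('now',p.round(1),'ang',a.round(1),'row mm',np.linalg.norm(d).round(1),'deg',round(dy/n,2)); print(','.join(out))
if __name__=='__main__': go(*map(float,sys.argv[1:5]),int(sys.argv[5]))
E
python3 plan.py 676 8 216 98 18
```

```text
now [ 201.4 -511.8  216.4] ang -68.5 row mm 39.1 deg 9.25
[[0.0,-17.2,-35.1],-0.161],[[0.0,-11.4,-37.4],-0.161],[[0.0,-5.2,-38.8],-0.161],[[0.0,1.1,-39.1],-0.161],[[0.0,7.4,-38.4],-0.161],[[0.0,13.5,-36.7],-0.161],[[0.0,19.2,-34.1],-0.161],[[0.0,24.4,-30.5],-0.161],[[0.0,29.0,-26.2],-0.161],[[0.0,32.8,-21.2],-0.161],[[0.0,35.8,-15.7],-0.161],[[0.0,37.9,-9.7],-0.161],[[0.0,39.0,-3.5],-0.161],[[0.0,39.0,2.8],-0.161],[[0.0,38.0,9.1],-0.161],[[0.0,36.1,15.1],-0.161],[[0.0,33.2,20.7],-0.161],[[0.0,29.4,25.7],-0.161]
```

```bash
python3 -m handwheel '[[[0,-17,-35],-0.161],[[0,-11,-37],-0.161],[[0,-5,-39],-0.161],[[0,1,-39],-0.161],[[0,7,-38],-0.161],[[0,14,-37],-0.161],[[0,19,-34],-0.161],[[0,24,-31],-0.161],[[0,29,-26],-0.161],[[0,33,-21],-0.161]]' 255 20; python3 plan.py 676 8 216 98 8
```

```text
clock: 2.65
eef_pos: [466.1, -223.3, 216.6]
eef_rot: [0.519, 1.571, -0.633]
wrist_force: [-0.3, -0.2, 0.8]
finger_gap: 0.9
now [ 466.1 -223.3  216.6] ang 24.0 row mm 39.0 deg 9.25
[[0.1,35.7,-15.7],-0.161],[[0.1,37.8,-9.8],-0.161],[[0.1,38.9,-3.6],-0.161],[[0.1,39.0,2.7],-0.161],[[0.1,38.0,8.9],-0.161],[[0.1,36.1,14.9],-0.161],[[0.1,33.2,20.5],-0.161],[[0.1,29.5,25.6],-0.161]
```

```bash
python3 -m handwheel '[[[0,36,-16],-0.161],[[0,38,-10],-0.161],[[0,39,-3.5],-0.161],[[0,39,3],-0.161],[[0,38,9],-0.161],[[0,36,15],-0.161],[[0,33,21],-0.161],[[0,29,34],-0.161],[[35,0,0],0],[[0,0,0],0]]'; python3 - <<'E'
from h import *
c=manip.camera('wrist'); save(c,'w1.png')
s=manip.read_state(); p=s['eef_pos']; print(p)
E
```

```text
clock: 3.9
eef_pos: [685.2, 5.2, 178.5]
eef_rot: [2.973, 1.565, 3.105]
wrist_force: [-0.9, -0.0, 0.0]
finger_gap: 0.4
[685.74551759   4.82935459 180.87984768]
```

View pics/w1.png

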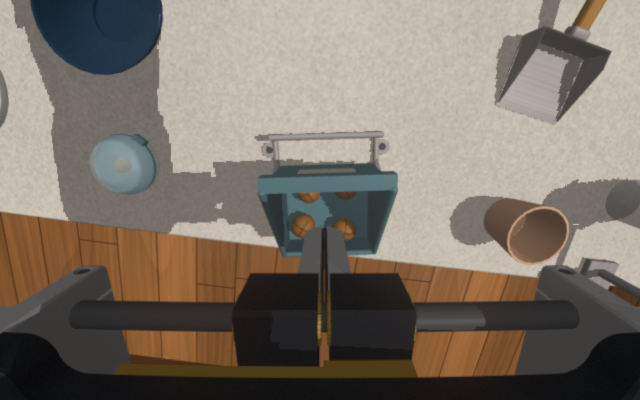

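```bash
python3 -m handwheel '[[[22,0,0],0],[[23,0,0],0],[[0,0,-9],0],[[0,0,-9],0],[[1,0,-9],0],[[1,0,-9],0],[[2,0,-9],0],[[2,0,-9],0],[[3,0,-9],0],[[3,0,-9],0]]'; python3 -m handwheel '[[[3,0,-9],0],[[0,0,-8],0],[[0,0,0],0],[[0,0,0],0],[[-20,0,0],0],[[-30,0,0],0],[[-30,0,0],0],[[0,0,0],0],[[0,0,0],0],[[0,0,0],0]]' 0; python3 - <<'E'
from h import *
c=manip.camera('top'); 
for d in manip.cut_out('bin','top'):
    v,u=np.nonzero(d['region']);W=world(c,u,v);W=W[W[:,2]<160];print(d['confidence'],d['centre'],np.percentile(W,[1,50,99],axis=0).round())
c=manip.camera('wrist');save(c,'w2.png')
E
python3 plan.py 431 255.5 200 82 8
```

```text
clock: 5.2
eef_pos: [614.2, -4.6, 124.2]
eef_rot: [2.943, 1.571, 3.074]
wrist_force: [1.3, 0.5, -0.3]
finger_gap: 0.3
clock: 6.45
eef_pos: [597.6, -6.7, 200.2]
eef_rot: [2.911, 1.569, 3.042]
wrist_force: [0.5, 0.6, -0.7]
finger_gap: 93.4
0.79 [313.5, 180.9] [[575. -39.  48.]
 [587.  -7.  56.]
 [718.  42. 106.]]
0.69 [168.5, 149.6] [[623. 375.   0.]
 [663. 399.  98.]
 [787. 440. 158.]]
0.64 [225.2, 207.2] [[384. 200.  -2.]
 [513. 250.   5.]
 [565. 286.  60.]]
0.56 [457.0, 249.5] [[ 329. -471.   23.]
 [ 382. -422.   51.]
 [ 451. -347.  148.]]
now [597.8  -6.7 200.8] ang 97.5 row mm 38.8 deg -1.94
[[0.1,35.2,-16.4],0.034],[[0.1,34.6,-17.6],0.034],[[0.1,34.0,-18.7],0.034],[[0.1,33.4,-19.9],0.034],[[0.1,32.7,-21.0],0.034],[[0.1,32.0,-22.1],0.034],[[0.1,31.2,-23.2],0.034],[[0.1,30.4,-24.2],0.034]
```

View pics/w2.png

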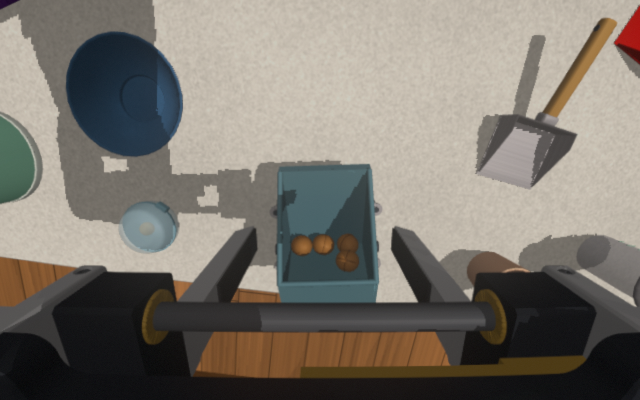

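```bash
python3 -m handwheel '[[[0,35,-16],0.034],[[0,34.5,-17.5],0.034],[[0,34,-18.5],0.034],[[0,33.5,-20],0.034],[[0,32.5,-21],0.034],[[0,32,-22],0.034],[[0,31,-23],0.034],[[0,30.5,-24],0.034],[[30,0,0],0],[[30,0,0],0]]' 100 ; python3 plan.py 431 255.5 34 82 4
```

```text
clock: 7.85
eef_pos: [432.0, 255.5, 140.7]
eef_rot: [0.581, 1.57, 0.441]
wrist_force: [0.1, -0.0, 0.1]
finger_gap: 57.1
now [432.  255.5 140.7] ang 82.0 row mm 26.7 deg 0.0
[[26.7,-0.0,-0.2],-0.000],[[26.7,-0.0,-0.2],-0.000],[[26.7,-0.0,-0.2],-0.000],[[26.7,-0.0,-0.2],-0.000]
```

```bash
python3 -m handwheel '[[[30,0,0],0],[[30,0,0],0],[[30,0,0],0],[[16.5,0,0],0],[[0,0,0],0],[[0,0,0],0],[[0,0,0],0],[[0,0,0],0],[[0,0,0],0],[[0,0,0],0]]' 100 4; python3 -m handwheel '[[[0,0,0],0],[[0,0,0],0],[[0,0,0],0],[[0,0,0],0],[[0,0,0],0],[[0,0,0],0],[[0,0,0],0],[[-5,0,2],0],[[-5,0,2],0],[[-5,0,2.5],0]]' 255 4;  python3 -m handwheel '[[[-5,0,2.5],0],[[-5,0,2.5],0],[[-5,0,2.5],0],[[-5,0,2.5],0],[[-5,0,3],0],[[-5,0,3],0],[[-3,0,2],0],[[0,0,0],0],[[0,0,0],0],[[0,0,0],0]]' 255 4; cat > side.py <<'E'
from h import *
import sys
def crop(cam,name,x0,x1,y0,y1,f):
    c=manip.camera(cam); im=cv2.cvtColor(c['pixels'],cv2.COLOR_RGB2BGR)[y0:y1,x0:x1]; cv2.imwrite('pics/'+name,cv2.resize(im,None,fx=f,fy=f,interpolation=3)); return c
def tilt(cam='side',p=None):
    """scoop tilt from depth of bowl: fit plane slope of bowl/handle points along scoop x"""
    c=manip.camera(cam); s=manip.read_state(); R=rot(s['eef_rot']); f=R[:,2]; g=np.array(s['eef_pos'])+[0,0,8]
    for d in manip.cut_out('scoop_grip',cam):
        v,u=np.nonzero(d['region']&(c['z_map']>0)); W=world(c,u,v)-g; a=W@f; b=W@R[:,1]; k=(np.abs(b)<45)&(a>-80)&(a<150)
        if k.sum()<150: continue
        a,b,z=a[k],b[k],W[k,2]; 
        print(cam,round(d['confidence'],2),k.sum())
        for lo in range(-70,150,15):
            q=(a>=lo)&(a<lo+15)
            if q.sum()>3: print('  a',lo+7,n:=int(q.sum()),'z',np.percentile(z[q],[5,50,95]).round(1),'b',np.percentile(b[q],[5,95]).round())
        return
if __name__=='__main__': tilt(sys.argv[1])
E
python3 side.py side; python3 side.py top
```

```text
clock: 9.1
eef_pos: [432.3, 255.1, 35.0]
eef_rot: [0.684, 1.571, 0.544]
wrist_force: [-0.1, 0.2, 0.6]
finger_gap: 57.3
clock: 10.35
eef_pos: [439.0, 254.2, 50.4]
eef_rot: [0.679, 1.571, 0.538]
wrist_force: [0.3, -0.2, -0.7]
finger_gap: 16.2
clock: 11.6
eef_pos: [456.5, 251.6, 82.9]
eef_rot: [-2.616, 1.571, -2.757]
wrist_force: [0.2, -1.3, -1.0]
finger_gap: 15.9
side 0.58 433
  a -48 16 z [32.1 36.  39.6] b [-5.  7.]
  a -33 32 z [20.3 30.7 37.5] b [-7.  8.]
  a -18 28 z [10.8 20.2 25.4] b [-4.  8.]
  a -3 9 z [ 9.7 11.7 16.2] b [-4.  7.]
  a 42 119 z [-59.1 -46.9 -30.4] b [ 3. 41.]
  a 57 54 z [-86.1 -40.8 -27.1] b [14. 42.]
  a 72 46 z [-74.2 -60.2 -38. ] b [-10.  42.]
  a 87 59 z [-79.3 -73.9 -56.6] b [-15.  41.]
  a 102 58 z [-86.4 -82.  -74.8] b [-16.  41.]
  a 117 12 z [-90.4 -88.5 -86.4] b [-16.  22.]
top 0.67 674
  a 42 123 z [-56.5 -33.5 -21.5] b [-39.  27.]
  a 57 150 z [-70.5 -65.2 -31.5] b [-40.  40.]
  a 72 149 z [-76.9 -71.8 -46.5] b [-40.  40.]
  a 87 141 z [-82.5 -77.7 -66.9] b [-40.  40.]
  a 102 109 z [-89.4 -84.5 -78.1] b [-35.  38.]
```

```bash
python3 - <<'E'
from fit import *
W,col=pts('bin',(313,165)); k=(W[:,2]>25)&(W[:,2]<150)&(W[:,0]<720)&(W[:,0]>560)&(abs(W[:,1])<90);W=W[k];col=col[k]
r=cv2.minAreaRect(W[:,:2].astype(np.float32)); print(r)
# floor of ramp : plane fit on interior points
for yaw in (5,6,7,8,9,10):
    t=np.radians(yaw); f=np.array([np.cos(t),np.sin(t)]); n=np.array([-f[1],f[0]]); a=(W[:,:2]-[675.7,7.5])@f; b=(W[:,:2]-[675.7,7.5])@n
    L=(a<-70)
    print(yaw,'front',np.percentile(a,[0.3,1,2]).round(1),'sides',np.percentile(b,[1,99]).round(1),'at front',np.percentile(b[L],[1,99]).round(1),'rear',np.percentile(b[a>-60],[1,99]).round(1))
    if yaw==8:
        for lo in range(-115,50,10):
            q=(a>=lo)&(a<lo+10)&(abs(b)<35)
            if q.sum()>3: print('   ',lo+5,np.percentile(W[q,2],[5,50,95]).round(1))
nuts=[d for d in manip.cut_out('nut0_c','top')]
for d in nuts:
    v,u=np.nonzero(d['region']); P=world(c,u,v); P=np.median(P,0); t=np.radians(8); print('nut',round(d['confidence'],2),np.round(d['centre']),P.round(), ((P[:2]-[675.7,7.5])@np.array([[np.cos(t),-np.sin(t)],[np.sin(t),np.cos(t)]])).round(1))
E
```

```text
((642.3585815429688, 2.7186050415039062), (151.10818481445312, 104.24142456054688), 8.224634170532227)
5 front [-109.5 -107.8 -106.1] sides [-53.7  49.6] at front [-55.7  45.6] rear [-52.   50.5]
6 front [-109.1 -107.5 -106.1] sides [-52.6  49.7] at front [-54.   47.2] rear [-51.   50.5]
7 front [-108.7 -107.4 -105.9] sides [-51.7  50.1] at front [-52.3  48.8] rear [-50.5  50.4]
8 front [-108.3 -107.3 -106.1] sides [-50.4  50.5] at front [-51.   50.3] rear [-50.2  50.6]
    -110 [49.8 55.3 62.2]
    -100 [56.2 59.9 63.3]
    -90 [52.2 55.5 59.8]
    -80 [49.1 53.1 56.6]
    -70 [45.3 48.4 52.5]
    -60 [41.  44.4 48. ]
    -50 [37.9 40.9 43.9]
    -40 [33.  36.8 40.3]
    -30 [29.  32.8 36.7]
    -20 [25.7 29.4 33.3]
    -10 [25.5 27.8 34.7]
    0 [115.4 119.7 122.7]
    10 [ 34.8 115.1 119.7]
    20 [107.  111.6 115.7]
    30 [105.2 108.2 112. ]
    40 [103.1 105.1 108.1]
9 front [-108.  -107.1 -106. ] sides [-49.7  51.3] at front [-49.5  51.9] rear [-49.7  50.8]
10 front [-108.1 -107.1 -106. ] sides [-49.3  52.1] at front [-47.9  53.4] rear [-49.4  51.3]
nut 0.54 [305. 151.] [671.   5.  46.] [-4.6 -2.1]
```

```bash
python3 -m handwheel '[[[0,0,0],0],[[0,0,0],0],[[0,0,0],0],[[-15,0,0],0],[[-25,0,0],0],[[-25,0,0],0],[[-25,0,0],0],[[-25,0,0],0],[[0,0,0],0],[[0,0,0],0]]' 255 60; python3 side.py top;  python3 plan.py 509 -16 200 98 8
```

```text
clock: 13.2
eef_pos: [456.2, 251.5, 197.3]
eef_rot: [-2.602, 1.57, -2.743]
wrist_force: [0.0, -0.4, -1.3]
finger_gap: 15.6
top 0.73 893
  a 27 10 z [-29.9 -21.7 -17.3] b [-7.  5.]
  a 42 174 z [-55.2 -35.3 -22.6] b [-40.  37.]
  a 57 191 z [-69.5 -64.7 -30.5] b [-40.  41.]
  a 72 184 z [-75.6 -71.3 -46.6] b [-40.  41.]
  a 87 176 z [-82.8 -77.9 -63.9] b [-40.  40.]
  a 102 156 z [-89.1 -84.7 -79.4] b [-35.  40.]
now [456.2 251.5 197. ] ang 81.9 row mm 34.1 deg 2.01
[[-0.4,-32.2,11.2],-0.035],[[-0.4,-32.5,10.1],-0.035],[[-0.4,-32.9,8.9],-0.035],[[-0.4,-33.2,7.8],-0.035],[[-0.4,-33.4,6.6],-0.035],[[-0.4,-33.6,5.4],-0.035],[[-0.4,-33.8,4.3],-0.035],[[-0.4,-33.9,3.1],-0.035]
```

```bash
python3 -m handwheel '[[[0,-20,7],-0.02],[[0,-33,10],-0.035],[[0,-33,10],-0.035],[[0,-33,9],-0.035],[[0,-33,8],-0.035],[[0,-33.5,7],-0.035],[[0,-33.5,5.5],-0.035],[[0,-34,4],-0.035],[[0,-13,1],-0.015],[[0,0,0],0]]'; python3 side.py top; python3 plan.py 509 -16 131 98 7
```

```text
clock: 14.55
eef_pos: [512.9, -16.8, 197.2]
eef_rot: [2.885, 1.569, 3.023]
wrist_force: [-0.5, 0.3, -0.8]
finger_gap: 15.3
top 0.63 387
  a -48 18 z [31.6 35.1 37.4] b [-5.  7.]
  a -33 12 z [30.  34.9 37.3] b [-5.  6.]
  a 72 61 z [-76.8 -73.8 -44.4] b [-38.   2.]
  a 87 150 z [-83.7 -78.7 -73.2] b [-36.  35.]
  a 102 144 z [-89.6 -85.5 -81.2] b [-34.  38.]
now [512.9 -15.7 197.5] ang 98.0 row mm 9.5 deg 0.01
[[9.5,0.0,-0.6],-0.000],[[9.5,0.0,-0.6],-0.000],[[9.5,0.0,-0.6],-0.000],[[9.5,0.0,-0.6],-0.000],[[9.5,0.0,-0.6],-0.000],[[9.5,0.0,-0.6],-0.000],[[9.5,0.0,-0.6],-0.000]
```

```bash
python3 -m handwheel '[[[10,0,-1],0],[[15,0,-1],0],[[15,0,-1],0],[[15,0,-1],0],[[11,0,-1],0],[[0,0,0],0],[[0,0,0],0],[[0,0,0],0],[[0,0,0],0],[[0,0,0],0]]'; python3 -m handwheel '[[[0,0,0],0],[[0,0,0],0],[[2,0,0],0],[[2,0,0],0],[[2,0,0],0],[[2,0,0],0],[[0,0,0],0],[[0,0,0],0],[[0,0,0],0],[[0,0,0],0]]' 255 6; python3 - <<'E'
from side import *
crop('side','s3.png',190,350,120,270,5)
E
python3 side.py top; python3 plan.py 507.8 -16 123 98 7
```

```text
clock: 15.9
eef_pos: [508.2, -16.9, 132.1]
eef_rot: [-0.368, 1.571, -0.228]
wrist_force: [-0.6, 0.7, -1.5]
finger_gap: 15.5
clock: 17.15
eef_pos: [508.2, -16.9, 124.0]
eef_rot: [1.058, 1.571, 1.198]
wrist_force: [0.5, -0.1, -1.2]
finger_gap: 16.1
top 0.92 367
  a -48 9 z [33.6 35.9 37.4] b [-1.  7.]
  a 72 85 z [-74.  -70.4 -65.9] b [-35.  22.]
  a 87 129 z [-79.7 -75.5 -70.1] b [-32.  38.]
  a 102 129 z [-87.  -80.8 -76.2] b [-31.  39.]
  a 117 12 z [-90.3 -87.4 -85.6] b [-10.  31.]
now [508.2 -16.9 124. ] ang 98.0 row mm 0.2 deg 0.0
[[0.1,0.1,-0.0],-0.000],[[0.1,0.1,-0.0],-0.000],[[0.1,0.1,-0.0],-0.000],[[0.1,0.1,-0.0],-0.000],[[0.1,0.1,-0.0],-0.000],[[0.1,0.1,-0.0],-0.000],[[0.1,0.1,-0.0],-0.000]
```

View pics/s3.png

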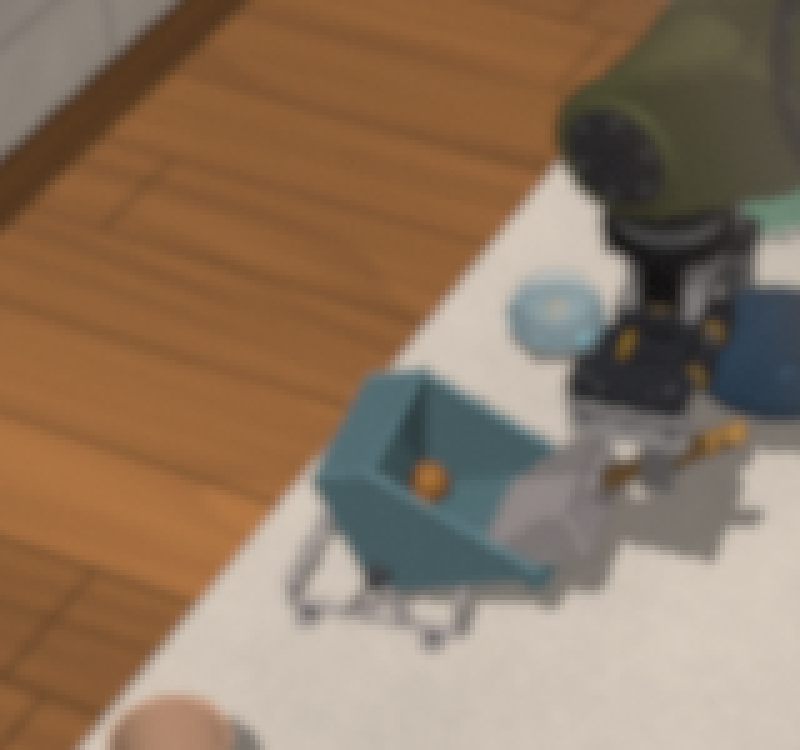

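```bash
python3 -m handwheel '[[[2,0,5],0],[[2.3,0,6],0],[[2.3,0,6],0],[[2.3,0,6],0],[[2.3,0,6],0],[[2.3,0,6],0],[[2.3,0,6],0],[[2.3,0,6],0],[[2,0,5],0],[[1.2,0,3],0]]' 255 8; python3 -m handwheel '[[[0.8,0,2],0],[[0.4,0,1],0],[[0.4,0,1],0],[[0.4,0,1],0],[[0.4,0,1],0],[[0,0,0],0],[[0,0,0],0],[[0,0,0],0],[[0,0,0],0],[[0,0,0],0]]'; python3 side.py top; python3 - <<'E'
from side import *
c=crop('wrist','w4.png',120,520,60,360,2)
E
```

```text
clock: 18.55
eef_pos: [562.9, -9.2, 102.6]
eef_rot: [3.008, 1.571, -3.136]
wrist_force: [-1.2, -0.1, 4.0]
finger_gap: 15.8
clock: 19.8
eef_pos: [568.6, -8.4, 100.2]
eef_rot: [-0.343, 1.571, -0.204]
wrist_force: [0.9, 0.2, 1.2]
finger_gap: 15.8
```

View pics/w4.png

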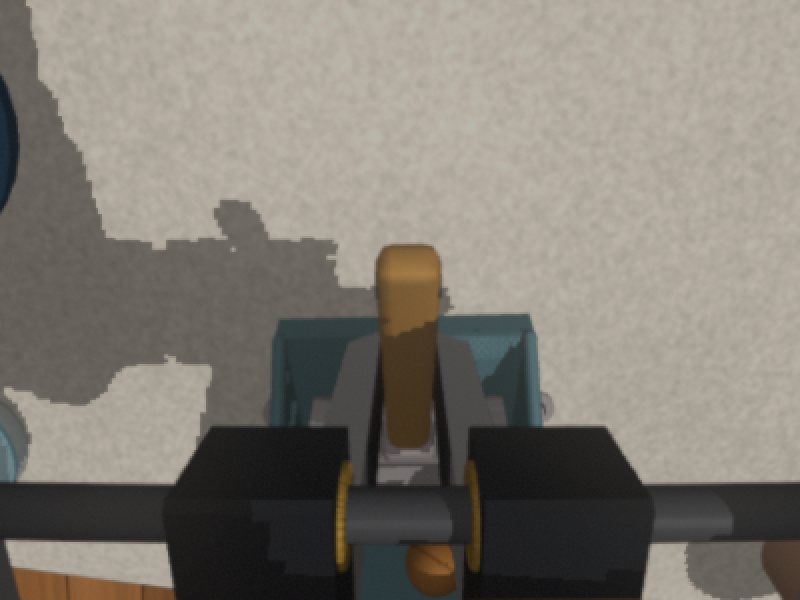

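```bash
python3 - <<'E'
from side import *
c=crop('side','s5.png',240,320,170,240,9)
t=np.radians(8)
for d in manip.cut_out('nut0_c','side'):
    v,u=np.nonzero(d['region']); P=np.median(world(c,u,v),0); print('nut',round(d['confidence'],2),np.round(d['centre']),len(u),P.round(), ((P[:2]-[675.7,7.5])@np.array([[np.cos(t),-np.sin(t)],[np.sin(t),np.cos(t)]])).round(1))
for d in manip.cut_out('scoop_grip','side')[:2]:
    v,u=np.nonzero(d['region']); W=world(c,u,v);  ab=(W[:,:2]-[675.7,7.5])@np.array([[np.cos(t),-np.sin(t)],[np.sin(t),np.cos(t)]]); print(round(d['confidence'],2),len(u))
    for lo in range(-120,20,10):
        q=(ab[:,0]>=lo)&(ab[:,0]<lo+10)
        if q.sum()>2: print(lo+5,q.sum(),np.percentile(W[q,2],[5,50,95]).round(),np.percentile(ab[q,1],[5,95]).round())
E
```

```text
0.75 259
-85 11 [87. 91. 97.] [-1. 11.]
-75 15 [68. 87. 93.] [-14.   7.]
-65 66 [51. 66. 85.] [-32.  24.]
-55 37 [69. 78. 82.] [-28.  36.]
-45 6 [53. 61. 69.] [-42. -38.]
-35 39 [36. 42. 65.] [-42.  -8.]
-25 30 [33. 38. 51.] [-43. -13.]
-15 19 [30. 33. 43.] [-41. -20.]
0.75 1537
-105 64 [48. 57. 63.] [-36.  48.]
-95 56 [52. 59. 66.] [-17.  50.]
-85 54 [50. 55. 72.] [-20.  50.]
-75 64 [ 48.  52. 216.] [-21.  85.]
-65 33 [47. 63. 81.] [ 7. 52.]
-55 63 [ 9. 50. 89.] [46. 63.]
-45 66 [-1. 49. 91.] [46. 66.]
-35 73 [ 2. 52. 95.] [46. 73.]
-25 74 [  4.  62. 103.] [-48.  64.]
-15 125 [ 11.  64. 107.] [-52.  62.]
-5 150 [  5.  64. 112.] [-53.  64.]
5 180 [ 23.  86. 120.] [-50.  63.]
15 174 [ 10.  83. 117.] [-50.  64.]
```

View pics/s5.png

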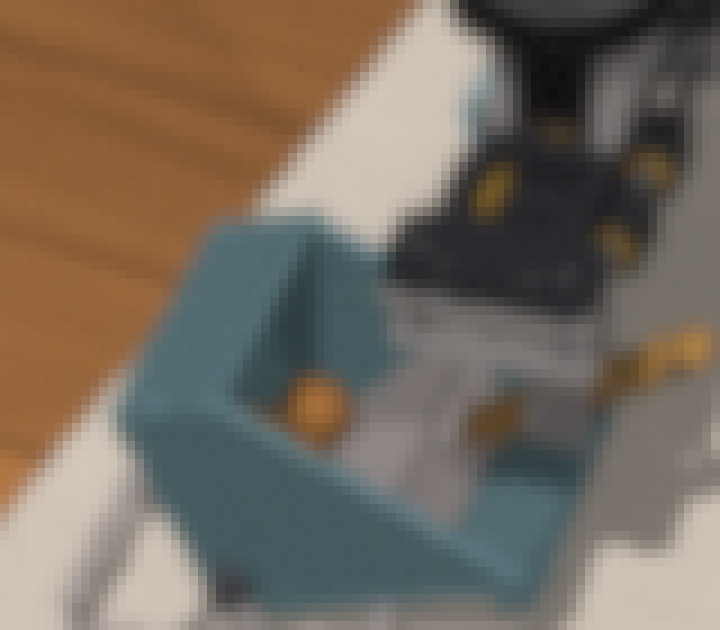

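```bash
python3 -m handwheel '[[[0.6,0,1.5],0],[[0.4,0,1],0],[[0,0,0],0],[[0,0,0],0],[[2.5,0,-3.5],0],[[2.6,0,-3.4],0],[[3.4,0,-2.8],0],[[3.5,0,-2.8],0],[[3.6,0,-2],0],[[3.6,0,-2.1],0]]' 255 8; python3 - <<'E'
from side import *
t=np.radians(8)
c=manip.camera('side'); s=manip.read_state(); print(s['wrist_force'])
for d in manip.cut_out('scoop_grip','side')[:2]:
    v,u=np.nonzero(d['region']); W=world(c,u,v);  ab=(W[:,:2]-[675.7,7.5])@np.array([[np.cos(t),-np.sin(t)],[np.sin(t),np.cos(t)]]); print(round(d['confidence'],2),len(u))
    for lo in range(-180,20,10):
        q=(ab[:,0]>=lo)&(ab[:,0]<lo+10)
        if q.sum()>2: print(lo+5,q.sum(),np.percentile(W[q,2],[5,50,95]).round(),np.percentile(ab[q,1],[5,95]).round())
E
```

```text
clock: 21.35
eef_pos: [554.5, -10.4, 79.7]
eef_rot: [2.7, 1.571, 2.84]
wrist_force: [0.5, -0.5, 2.5]
finger_gap: 16.0
[ 0.11288598 -0.2275371   0.70505535]
0.7 1319
0.66 417
-175 8 [101. 103. 106.] [-4.  8.]
-165 16 [ 97. 103. 108.] [-7.  8.]
-155 15 [ 94. 101. 104.] [-4.  8.]
-145 19 [ 91.  98. 100.] [-6.  9.]
-135 13 [ 90.  95. 100.] [-4.  8.]
-105 10 [ 80.  87. 170.] [ 0. 81.]
-95 18 [ 73.  86. 177.] [ 0. 83.]
-85 22 [ 74.  84. 193.] [-2. 87.]
-75 21 [69. 81. 84.] [-5. 11.]
-65 49 [51. 77. 84.] [-7. 44.]
-55 7 [49. 51. 86.] [-34.  45.]
-45 35 [47. 50. 78.] [-36.  22.]
-35 53 [48. 52. 76.] [-43.   9.]
-25 47 [48. 52. 71.] [-45.   1.]
-15 38 [48. 52. 65.] [-46.  -7.]
-5 37 [47. 52. 61.] [-45.  -5.]
5 5 [46. 51. 54.] [-35. -21.]
```

```bash
python3 -m handwheel '[[[3.8,0,-1],0],[[3.8,0,-1],0],[[3.8,0,-1],0],[[3,0,-1],0],[[0,0,0],0],[[0,0,0],0],[[0,0,0],0],[[0,0,0],0],[[0,0,0],0],[[0,0,0],0]]' 255 8; python3 - <<'E'
from side import *
t=np.radians(8)
c=crop('side','s6.png',240,320,170,240,9); s=manip.read_state(); print(s['wrist_force'])
for d in manip.cut_out('scoop_grip','side')[:2]:
    v,u=np.nonzero(d['region']); W=world(c,u,v);  ab=(W[:,:2]-[675.7,7.5])@np.array([[np.cos(t),-np.sin(t)],[np.sin(t),np.cos(t)]]); print(round(d['confidence'],2),len(u))
    if len(u)<700:
     for lo in range(-180,20,10):
        q=(ab[:,0]>=lo)&(ab[:,0]<lo+10)
        if q.sum()>2: print(lo+5,q.sum(),np.percentile(W[q,2],[5,50,95]).round(),np.percentile(ab[q,1],[5,95]).round())
E
```

```text
clock: 22.7
eef_pos: [550.6, -10.9, 65.6]
eef_rot: [2.635, 1.571, 2.775]
wrist_force: [0.2, 0.3, -0.6]
finger_gap: 15.8
[-0.45465506  0.1514942  -1.14753818]
0.84 1323
```

View pics/s6.png

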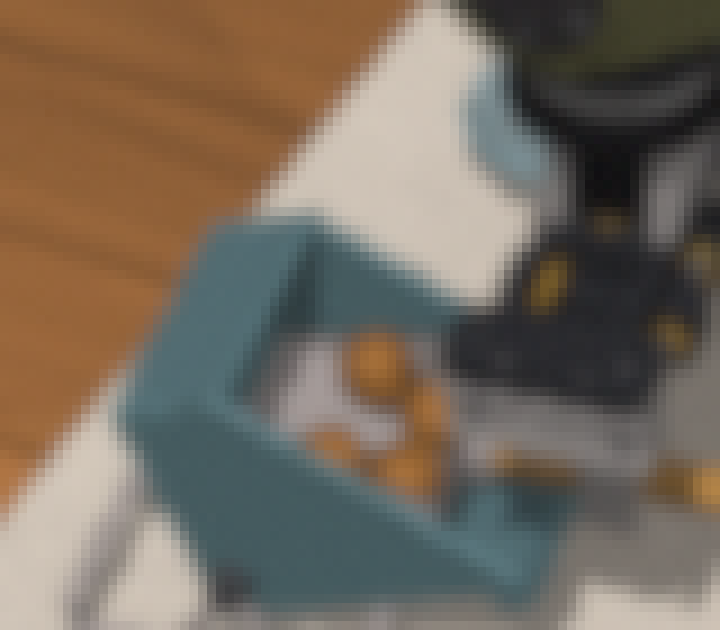

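```bash
python3 -m handwheel '[[[0,0,0],0],[[0,0,0],0],[[0,0,0],0],[[-2,0,-2],0],[[-4,0,-4],0],[[-5,0,-6],0],[[-6,0,-6],0],[[-8,0,-6],0],[[-10,0,-4],0],[[-10,0,-2],0]]' 255 60; python3 -m handwheel '[[[-12,0,-1],0],[[-14,0,0],0],[[-16,0,0],0],[[-16,0,0],0],[[-16,0,0],0],[[-16,0,0],0],[[-14,0,0],0],[[-10,0,0],0],[[-5,0,0],0],[[0,0,0],0]]'; python3 side.py top; python3 - <<'E'
from side import *
crop('side','s7.png',230,350,120,240,5)
E
```

```text
clock: 24.05
eef_pos: [520.8, -15.1, 111.6]
eef_rot: [-0.185, 1.57, -0.046]
wrist_force: [-0.1, 0.6, -1.3]
finger_gap: 15.4
clock: 25.3
eef_pos: [520.0, -15.2, 229.7]
eef_rot: [-1.453, 1.571, -1.314]
wrist_force: [0.8, -0.5, -1.6]
finger_gap: 15.6
top 0.69 633
  a -63 7 z [-164.7    5.2    7.9] b [-4.  7.]
  a -48 43 z [3.4 6.4 9.6] b [-5.  9.]
  a -33 15 z [3.8 6.6 9. ] b [-5.  8.]
  a 72 28 z [-24.3 -21.2   9.2] b [-38. -29.]
  a 87 95 z [-21.7 -17.6   2.6] b [-37.  39.]
  a 102 72 z [-18.9 -14.5   2.2] b [-12.  14.]
  a 117 179 z [-14.6 -11.2  -2.3] b [-35.  37.]
  a 132 192 z [-12.1  -8.8  -6. ] b [-35.  36.]
```

View pics/s7.png

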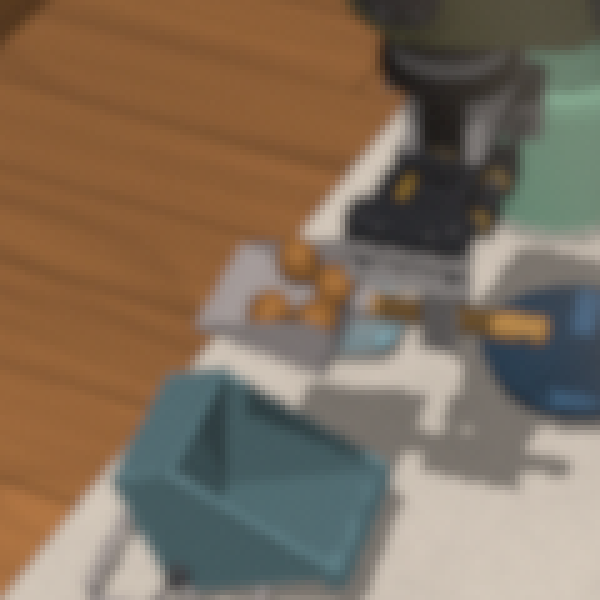

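```bash
python3 - <<'E'
from h import *
s=manip.read_state();p=np.array(s['eef_pos']);g=np.array([415.7,-210.4]);d=g-p[:2]
w=np.array([6,14,22,28,30,30,30,26,21,14.]);w/=w.sum();a=98.0;o=[]
for k in w:
    t=np.radians(a);Y=np.array([np.cos(t),np.sin(t)]);Z=np.array([Y[1],-Y[0]]);o.append('[[0,%.1f,%.1f],%.3f]'%(d@Y*k,d@Z*k,np.radians(25)*k));a-=25*k
print(p,a,','.join(o))
E
```

```text
[519.79766207 -15.19449551 229.15573432] 73.00000000000001 [[0,-4.9,-3.5],0.012],[[0,-11.4,-8.1],0.028],[[0,-18.3,-12.3],0.043],[[0,-23.9,-14.6],0.055],[[0,-26.5,-14.2],0.059],[[0,-27.3,-12.6],0.059],[[0,-28.0,-10.9],0.059],[[0,-24.8,-8.0],0.051],[[0,-20.3,-5.5],0.041],[[0,-13.7,-3.1],0.028]
```

```bash
python3 -m handwheel '[[[0,-5,-3.5],0.012],[[0,-11.5,-8],0.028],[[0,-18.5,-12.5],0.043],[[0,-24,-14.5],0.055],[[0,-26.5,-14],0.059],[[0,-27.5,-12.5],0.059],[[0,-28,-11],0.059],[[0,-25,-8],0.051],[[0,-20.5,-5.5],0.041],[[0,-13.5,-3],0.028]]'; python3 -m handwheel '[[[6,0,0],0],[[12,0,0],0],[[17,0,0],0],[[20,0,0],0],[[20,0,0],0],[[18,0,0],0],[[14,0,0],0],[[9,0,0],0],[[4,0,0],0],[[0,0,0],0]]'; python3 side.py top; python3 - <<'E'
from fit import *
W,col=pts('dish_in',(395,202)); T=W[(W[:,2]>34)&(W[:,2]<50)]; print('dish ext',np.percentile(T[:,:2],[1,99],axis=0).round())
for d in manip.cut_out('nut0_c','top'): print(d['confidence'],d['centre'],d['region'].sum())
save(c,'t8.png')
E
python3 plan.py 415.7 -210.4 107 73 5
```

```text
clock: 26.7
eef_pos: [415.1, -212.6, 229.7]
eef_rot: [-0.787, 1.571, -1.086]
wrist_force: [-0.3, -0.5, -1.1]
finger_gap: 15.4
clock: 27.95
eef_pos: [416.2, -211.5, 109.7]
eef_rot: [-0.222, 1.571, -0.517]
wrist_force: [0.2, -0.3, -1.1]
finger_gap: 15.1
top 0.64 582
  a -48 7 z [3.7 6.6 8.7] b [-5. -1.]
  a 57 59 z [-26.2  -1.7   7.7] b [-38.  43.]
  a 72 69 z [-26.3 -19.9   8.3] b [-38.  43.]
  a 87 66 z [-23.6 -17.9   3.5] b [-38.  43.]
  a 102 67 z [-18.7 -14.1   1.3] b [-17.  43.]
  a 117 164 z [-15.8 -12.2  -5.8] b [-36.  38.]
  a 132 148 z [-12.7  -9.1  -5.5] b [-36.  38.]
dish ext [[ 468. -309.]
 [ 588. -176.]]
0.57 [396.4, 214.6] 68
now [ 416.2 -211.6  110. ] ang 73.1 row mm 0.6 deg -0.01
[[0.6,0.2,-0.2],0.000],[[0.6,0.2,-0.2],0.000],[[0.6,0.2,-0.2],0.000],[[0.6,0.2,-0.2],0.000],[[0.6,0.2,-0.2],0.000]
```

```bash
cat > t.py <<'E'
from h import *
c=manip.camera('top'); s=manip.read_state(); R=rot(s['eef_rot']); f=R[:,2]; g=np.array(s['eef_pos'])+[0,0,8]
for d in manip.cut_out('scoop_grip','top'):
    v,u=np.nonzero(d['region']&(c['z_map']>0)); W=world(c,u,v)-g; a=W@f; b=W@R[:,1]; k=(abs(b)<36)&(a>70)&(a<150)&(W[:,2]<20)
    if k.sum()>60:
        z=W[k,2]; a=a[k]; q=a>np.median(a); p=np.polyfit(a[q],z[q],1); print('tilt',np.degrees(np.arctan(p[0])).round(1),'amax',np.percentile(a,98).round(),'z there',np.polyval(p,np.percentile(a,98)).round()); break
for d in manip.cut_out('nut0_c','top'): 
    v,u=np.nonzero(d['region']);print('nut',round(d['confidence'],2),np.median(world(c,u,v),0).round(),len(u))
save(c,'tl.png')
E
Z='[[[0,0,0],0],[[0,0,0],0],[[0,0,0],0],[[0,0,0],0],[[0,0,0],0],[[0,0,0],0],[[0,0,0],0],[[0,0,0],0],[[0,0,0],0],[[0,0,0],0]]'
python3 -m handwheel '[[[0,0,0],0],[[0,0,0],0],[[0,0,0],0],[[0,0,0],0],[[0,0,0],0],[[0,0,0],0],[[0,0,0],0],[[0,0,0],0],[[0,0,0],0],[[0,0,0],0]]' 255 14; python3 t.py; python3 -m handwheel '[[[0,0,0],0],[[0,0,0],0],[[0,0,0],0],[[0,0,0],0],[[0,0,0],0],[[0,0,0],0],[[0,0,0],0],[[0,0,0],0],[[0,0,0],0],[[0,0,0],0]]' 255 9; python3 t.py
```

```text
clock: 29.45
eef_pos: [416.1, -211.4, 109.7]
eef_rot: [-0.687, 1.571, -0.982]
wrist_force: [1.0, -0.6, -1.7]
finger_gap: 16.0
tilt -9.0 amax 138.0 z there -16.0
nut 0.42 [ 485. -241.  116.] 84
clock: 30.85
eef_pos: [416.1, -211.5, 109.7]
eef_rot: [-0.123, 1.571, -0.419]
wrist_force: [0.8, -0.9, 1.1]
finger_gap: 15.9
tilt -34.1 amax 102.0 z there -95.0
nut 0.38 [ 525. -243.   41.] 58
```

```bash
python3 -c "
import cv2
a=cv2.resize(cv2.imread('pics/tl.png')[150:250,320:460],None,fx=5,fy=5,interpolation=3)
cv2.imwrite('pics/tlc.png',a)"
```

```text
(no output)
```

View pics/tlc.png

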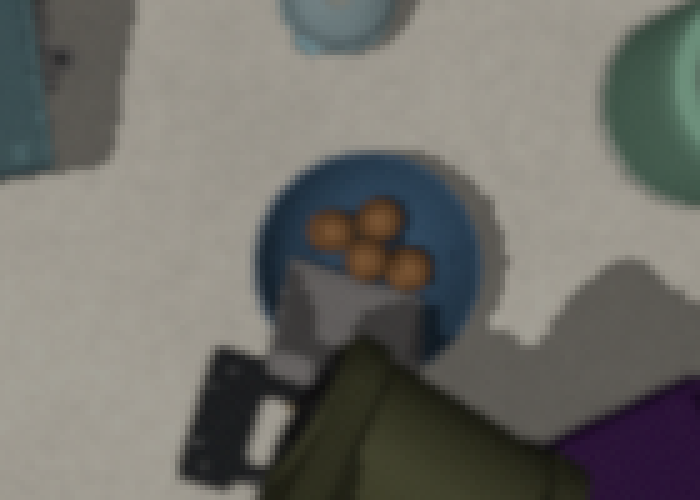

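```bash
python3 -m handwheel '[[[0,0,0],0],[[0,0,0],0],[[0,0,0],0],[[-3,0,0],0],[[-6,0,0],0],[[-10,0,0],0],[[-16,0,0],0],[[-24,0,0],0],[[-30,0,0],0],[[-30,0,0],0]]' 255 60; python3 t.py; python3 plan.py 477 249 226 82 14
```

```text
clock: 32.25
eef_pos: [416.0, -211.4, 230.7]
eef_rot: [-0.229, 1.57, -0.524]
wrist_force: [-0.1, -1.1, -0.5]
finger_gap: 15.5
tilt -75.1 amax 103.0 z there -138.0
now [ 416.4 -211.7  230.2] ang 73.1 row mm 33.2 deg 0.64
[[0.3,32.7,-5.5],-0.011],[[0.3,32.8,-5.1],-0.011],[[0.3,32.9,-4.7],-0.011],[[0.3,32.9,-4.4],-0.011],[[0.3,32.9,-4.0],-0.011],[[0.3,33.0,-3.6],-0.011],[[0.3,33.0,-3.3],-0.011],[[0.3,33.1,-2.9],-0.011],[[0.3,33.1,-2.5],-0.011],[[0.3,33.1,-2.1],-0.011],[[0.3,33.1,-1.8],-0.011],[[0.3,33.2,-1.4],-0.011],[[0.3,33.2,-1.0],-0.011],[[0.3,33.2,-0.7],-0.011]
```

```bash
python3 -m handwheel '[[[0,25,-4],-0.01],[[0,40,-6.5],-0.014],[[0,46,-7],-0.016],[[0,50,-7],-0.016],[[0,50,-6],-0.016],[[0,50,-5.5],-0.016],[[0,50,-5],-0.016],[[0,50,-4],-0.016],[[0,46,-3],-0.016],[[0,30,-1],-0.01]]'; python3 side.py side;python3 side.py top; python3 - <<'E'
from fit import *
W,col=pts('dish_in',(395,202)); T=W[(W[:,2]>34)&(W[:,2]<50)]; print('dish ext',np.percentile(T[:,:2],[1,99],axis=0).round())
for n in ('top','side'):
    c=manip.camera(n) if n=='side' else c
    for d in manip.cut_out('nut0_c',n): v,u=np.nonzero(d['region']);print(n,round(d['confidence'],2),np.median(world(c,u,v),0).round(),len(u))
E
python3 plan.py 477 249 112 82 6
```

```text
clock: 33.65
eef_pos: [467.2, 227.3, 227.4]
eef_rot: [-2.669, 1.569, -2.817]
wrist_force: [-0.5, -0.9, -0.9]
finger_gap: 15.3
side 0.88 513
  a -48 14 z [32.1 37.5 40.4] b [-3.  6.]
  a -33 34 z [21.1 32.6 39.8] b [-3.  8.]
  a -18 32 z [ 8.9 20.4 28.2] b [-4.  8.]
  a -3 11 z [ 5.9 12.8 15.6] b [-8.  6.]
  a 27 38 z [-60.7 -54.1 -19.4] b [-12.  28.]
  a 42 172 z [-58.3 -44.4 -29.3] b [-3. 39.]
  a 57 49 z [-66.8 -49.  -34.4] b [36. 40.]
  a 72 38 z [-77.1 -63.7 -44. ] b [36. 40.]
  a 87 73 z [-88.  -83.1 -67.5] b [-40.  39.]
  a 102 51 z [-95.6 -91.4 -85.4] b [-39.  38.]
top 0.92 866
  a 27 33 z [-128.5  -52.7  -21.6] b [-32.  35.]
  a 42 184 z [-67.  -36.9 -26.2] b [-39.  33.]
  a 57 199 z [-75.2 -69.9 -39.9] b [-39.  42.]
  a 72 189 z [-83.  -77.7 -55.1] b [-39.  42.]
  a 87 178 z [-91.  -85.2 -77.1] b [-36.  41.]
  a 102 83 z [-96.8 -92.5 -87.5] b [-36.  40.]
dish ext [[ 457. -309.]
 [ 586. -177.]]
top 0.62 [ 509. -225.   29.] 75
now [467.8 224.8 228.7] ang 81.4 row mm 19.9 deg 0.11
[[19.4,4.2,0.9],-0.002],[[19.4,4.2,0.9],-0.002],[[19.4,4.2,0.9],-0.002],[[19.4,4.2,0.9],-0.002],[[19.4,4.2,0.9],-0.002],[[19.4,4.2,1.0],-0.002]
```

```bash
python3 -m handwheel '[[[14,3.2,-1],-0.01],[[20,3.2,-1],0],[[20,3.2,-1],0],[[20,3.2,-1],0],[[20,3.2,-1],0],[[18,3.2,-1],0],[[14,3.2,-1],0],[[9.5,3,-1],0],[[0,0,0],0],[[0,0,0],0]]'; python3 -m handwheel '[[[0,0,0],0],[[0,0,0],0],[[4.8,0,-3],0],[[5,0,-3.3],0],[[5,0,-3.3],0],[[4.9,0,-3.2],0],[[4.9,0,-3.2],0],[[4.9,0,-3.2],0],[[4.9,0,-2.4],0],[[4.9,0,-2.4],0]]' 255 6;  python3 side.py side;python3 side.py top
```

```text
clock: 35.35
eef_pos: [463.6, 251.9, 93.6]
eef_rot: [0.548, 1.57, 0.408]
wrist_force: [0.1, -0.5, -0.0]
finger_gap: 15.8
clock: 36.6
eef_pos: [439.4, 255.2, 53.5]
eef_rot: [-2.967, 1.571, -3.106]
wrist_force: [-0.4, 0.2, -0.0]
finger_gap: 15.8
side 0.6 430
  a -48 26 z [20.7 25.4 30.7] b [-5.  7.]
  a -33 33 z [13.3 21.1 25. ] b [-6.  8.]
  a -18 28 z [ 6.9 15.1 18.7] b [-6.  7.]
  a -3 16 z [ 5.1  9.  12.4] b [-5.  7.]
  a 57 86 z [-44.5 -31.6 -15.5] b [16. 42.]
  a 72 43 z [-52.  -37.  -18.9] b [ 8. 42.]
  a 87 56 z [-56.1 -48.2 -28.3] b [ 4. 41.]
  a 102 59 z [-56.5 -51.8 -39.9] b [ 1. 41.]
  a 117 67 z [-58.  -54.2 -49.4] b [-6. 40.]
  a 132 15 z [-61.1 -57.3 -54.7] b [-8. 32.]
top 0.34 796
  a 27 9 z [-42.8 -11.9  -7.8] b [-6.  4.]
  a 42 61 z [-60.9 -18.8 -11.5] b [-24.  33.]
  a 57 149 z [-51.6 -45.5 -15.3] b [-40.  40.]
  a 72 148 z [-53.7 -49.4 -23.4] b [-40.  40.]
  a 87 144 z [-56.2 -51.9 -35.6] b [-40.  41.]
  a 102 139 z [-58.2 -53.8 -47.5] b [-36.  40.]
  a 117 135 z [-61.7 -57.3 -52.3] b [-37.  39.]
  a 132 11 z [-62.5 -57.3 -56.3] b [-26.  30.]
```

```bash
python3 -m handwheel '[[[4,0,-2],0],[[4,0,-2],0],[[4,0,-1.7],0],[[4,0,-1.5],0],[[3.7,0,-1],0],[[0,0,0],0],[[0,0,0],0],[[0,0,0],0],[[0,0,0],0],[[0,0,0],0]]' 255 4;  python3 side.py top; python3 -m handwheel '[[[0,0,0],0],[[0,0,0],0],[[0,0,0],0],[[0,0,0],0],[[0,0,0],0],[[0,0,0],0],[[-10,0,0],0],[[-20,0,0],0],[[-30,0,0],0],[[-40,0,0],0]]' 100; python3 -m handwheel '[[[-40,0,0],0],[[-30,0,-10],0],[[0,0,-40],0],[[0,0,-40],0],[[0,0,-20],0],[[0,0,0],0],[[0,0,0],0],[[0,0,0],0],[[0,0,0],0],[[0,0,0],0]]'; python3 - <<'E'
from fit import *
save(c,'t9.png'); cv2.imwrite('pics/t9c.png',cv2.resize(cv2.imread('pics/t9.png')[90:310,110:530],None,fx=1.9,fy=1.9,interpolation=3))
W,col=pts('scoop_grip',(227,208));W=W[(W[:,2]<68)&(W[:,2]>-5)]; print('scoop',np.percentile(W,[1,50,99],axis=0).round())
wood=(W[:,0]<470);o=np.argsort(W[wood,0]);h=W[wood][o];print('handle',np.polyfit(h[:,0],h[:,2],1))
b=W[(W[:,0]>505)&(W[:,0]<560)&(abs(W[:,1]-245)<25)];print('bowl floor slope',np.polyfit(b[:,0],b[:,2],1)[0],np.median(b[:,2]))
for t,n in (('bin',(313,165)),('dish_in',(395,202)),('cup',(250,145)),('warmer',(467,169)),('pacifier_case',(387,147)),('bottle_holder',(168,149))):
    try: W,_=pts(t,n);W=W[W[:,2]<200];print(t,np.percentile(W,[2,50,98],axis=0).round().tolist())
    except Exception as e: print(t,e)
for d in manip.cut_out('nut0_c','top'): v,u=np.nonzero(d['region']);print('nut',round(d['confidence'],2),np.median(world(c,u,v),0).round(),len(u))
E
```

```text
clock: 38.05
eef_pos: [431.6, 256.3, 34.2]
eef_rot: [0.578, 1.571, 0.438]
wrist_force: [0.7, -0.2, -0.9]
finger_gap: 16.1
top 0.98 824
  a 27 9 z [-11.2  -5.   53.4] b [-17.   2.]
  a 42 43 z [-41.6  -6.7  -2.3] b [-9.  9.]
  a 57 139 z [-42.  -36.4  -4.9] b [-40.  40.]
  a 72 150 z [-42.  -38.   -9.6] b [-41.  40.]
  a 87 145 z [-42.6 -38.2 -19. ] b [-41.  41.]
  a 102 140 z [-41.8 -37.9 -29.1] b [-40.  40.]
  a 117 132 z [-42.  -37.9 -32.8] b [-38.  38.]
  a 132 66 z [-43.3 -39.9 -36.3] b [-32.  34.]
clock: 39.4
eef_pos: [431.1, 256.1, 135.3]
eef_rot: [-2.556, 1.57, -2.696]
wrist_force: [0.1, -0.4, 0.6]
finger_gap: 56.9
clock: 40.65
eef_pos: [322.8, 271.5, 204.0]
eef_rot: [-2.314, 1.571, -2.454]
wrist_force: [0.3, -0.4, 0.4]
finger_gap: 57.0
scoop [[381. 202.  -2.]
 [510. 252.   5.]
 [565. 287.  60.]]
handle [ -0.28372869 168.17204533]
bowl floor slope -0.01851952009408333 3.460612156131674
bin [[569.0, -51.0, 17.0], [649.0, 5.0, 51.0], [716.0, 57.0, 119.0]]
dish_in [[462.0, -305.0, 5.0], [522.0, -247.0, 22.0], [582.0, -183.0, 44.0]]
cup [[666.0, 217.0, 2.0], [705.0, 259.0, 23.0], [731.0, 283.0, 65.0]]
warmer [[559.0, -503.0, 10.0], [619.0, -454.0, 81.0], [669.0, -395.0, 125.0]]
pacifier_case [[653.0, -265.0, -1.0], [682.0, -227.0, 44.0], [724.0, -197.0, 53.0]]
bottle_holder [[623.0, 378.0, -0.0], [661.0, 402.0, 98.0], [784.0, 442.0, 168.0]]
nut 0.42 [652.   5.  51.] 1975
```

View pics/t9c.png

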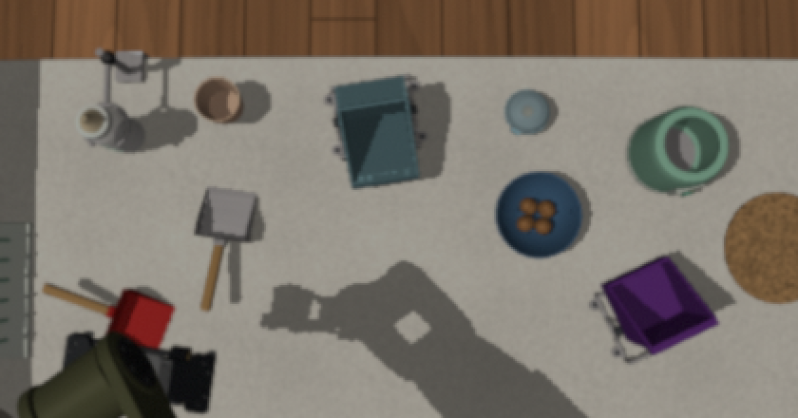

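```bash
python3 -c "
from cell import manip; print(manip.read_state()['clock'], manip.sign_off())"
```

```text
the job is handed in; nothing more can be done
41.1 None
```

The job is done and was handed in at 41.1 s of the 64 s limit. I hooked the bin by its lip and tipped it right out. Since the tool cannot pitch, I tilted the scoop by letting its handle pivot in a light grip. That let me scoop the walnuts out of the corner, carry them with a firm grip, pour them into the blue dish, and lay the scoop back flat in its starting place.

**Last checks (top camera, before hand-in):**
- All four walnuts are visible in the dish, and none are in the bin, on the shelf or in the scoop.
- The bin is still tipped out. The scoop lies flat and empty, with its bowl floor sloping about 1° and about 3 mm above the shelf.
- The dish, cup, pacifier case, warmer and bottle match their starting positions to within the measurement noise of a few millimetres.
- The gripper is clear of everything, with its fingertips about 190 mm above the shelf.

**Points that disagreed or were less clean:**
- The final walnut detector gave one low-confidence hit (0.42), covering the whole bin. The picture shows the bin empty, so I took it as a false report.
- During the pour the scoop swung faster and further than I planned. Its underside probably touched the dish rim lightly for a moment; the dish did not move measurably.
- One automatic tilt reading over the dish (-75°) was wrong. Readings taken away from the dish gave about -26°.

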